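# Hang the used hair bands on the T-bar stand

### The job

Clear the client's arm rest: take the coral and the teal hair band off it and hang each over the brass bar of the accessory stand, square across the bar with its knot up and one leg either side, lowering it onto the bar before you let go. Find them room between the end balls so that no band touches another, and leave the black, cream and amber bands hanging where they are, the mirror and the rest of the make-up things undisturbed.

Things in the scene. Friction and masses are not known exactly. Their poses are not given: they have to be found in the camera images.
- band_coral: Coral rigid hair band, 35-70 g, astride the arm rest: arch 20 mm wide, 5 mm thick, 120 mm across inside, open below; ends 112 mm below the origin, which is the underside of the crown. z up, x from leg to leg, y along its width and what it hangs over; half a turn alike. Solid knot to grip on the crown: 34 mm in x, 26 mm in y, from 5 to 31 mm above the origin (rounded edges, strands to 33).
- band_teal: Teal hair band, same shape, weight, origin and axes as the coral one. It starts astride the arm rest too, beside the coral one (centres at least 45 mm apart), in either order.
- band_black: Black hair band, same shape, weight, origin and axes as the coral one. It already hangs on the stand's bar and stays there.
- band_cream: Cream hair band, same shape, weight, origin and axes as the coral one. It already hangs on the stand's bar and stays there.
- band_amber: Amber-brown hair band, same shape, weight, origin and axes as the coral one. It already hangs on the stand's bar and stays there.
- stand: T-bar accessory stand, fixed: marble foot 124 mm across, 16 mm thick, a 12 mm brass post and a level round brass bar on top, 14 mm thick, ending in 22 mm balls centred 153 mm either side of the post. Top of the bar 160 mm above the table. Origin on the table under the foot's middle; z up, y along the bar. Stands left or right, the arm rest on the other side.
- bar_mid (a point): Middle of the top line of the stand's bar, 160 mm above the table, over the post; y along the bar, x square to it, z up.
- client_rest: Client's arm rest, fixed: dark half-round bolster 280 mm long and 90 mm wide, its rounded top 135 mm above the table, on two low steel legs. Origin on the table under its middle; y along the bolster, x across it, z up. A band astride it has its origin on the bolster's top line and its ends 23 mm above the table.
- mirror: Round make-up mirror, fixed, at the back between arm rest and stand: disc 150 mm across, 14 mm thick, its face across x, leaning a little, centred 190 mm and topping out 265 mm above the table, on a post and white 104 mm foot. Origin on the table under the foot's middle.
- spray: Tall black spray can, 42 mm across and 165 mm high, loose, upright off one end of the arm rest. Origin under its middle.
- foundation: Flesh-coloured pump bottle, 40 mm across and 124 mm high, loose, upright beside the stand. Origin under its middle.
- powder_jar: Powder jar with black lid, 64 mm across and 44 mm high, loose, beside the stand. Origin under its middle.
- lipstick: Standing lipstick, 22 mm across and 80 mm high, loose, beside the arm rest. Origin under its middle.
- compact: Closed black compact, 70 mm square and 17 mm thick, loose, lying beside the arm rest. Origin under its middle.

How it is judged (in metres and radians):
On the way, in this order (a step that is already met when the one before it is completed fails the run):
1. one of the two bands is lowered onto the bar while still held (((x of band_coral in the frame of bar_mid between -0.015 and 0.015 m and y of band_coral in the frame of bar_mid between -0.14 and 0.14 m and z of band_coral in the frame of bar_mid between -0.008 and 0.01 m and angle between the y axis of band_coral and the y axis of stand, either way round below 0.35 rad and angle between band_coral's own z axis and vertical below 0.26 rad and contact force between band_coral and the fingers above 0.5 N) or (x of band_teal in the frame of bar_mid between -0.015 and 0.015 m and y of band_teal in the frame of bar_mid between -0.14 and 0.14 m and z of band_teal in the frame of bar_mid between -0.008 and 0.01 m and angle between the y axis of band_teal and the y axis of stand, either way round below 0.35 rad and angle between band_teal's own z axis and vertical below 0.26 rad and contact force between band_teal and the fingers above 0.5 N))), for 0.1 s.
2. that band hangs there by itself and the other is lowered onto the bar while still held ((((x of band_coral in the frame of bar_mid between -0.015 and 0.015 m and y of band_coral in the frame of bar_mid between -0.14 and 0.14 m and z of band_coral in the frame of bar_mid between -0.008 and 0.01 m and angle between the y axis of band_coral and the y axis of stand, either way round below 0.35 rad and angle between band_coral's own z axis and vertical below 0.26 rad and contact force between band_coral and the fingers below 0.05 N) and (x of band_teal in the frame of bar_mid between -0.015 and 0.015 m and y of band_teal in the frame of bar_mid between -0.14 and 0.14 m and z of band_teal in the frame of bar_mid between -0.008 and 0.01 m and angle between the y axis of band_teal and the y axis of stand, either way round below 0.35 rad and angle between band_teal's own z axis and vertical below 0.26 rad and contact force between band_teal and the fingers above 0.5 N)) or ((x of band_teal in the frame of bar_mid between -0.015 and 0.015 m and y of band_teal in the frame of bar_mid between -0.14 and 0.14 m and z of band_teal in the frame of bar_mid between -0.008 and 0.01 m and angle between the y axis of band_teal and the y axis of stand, either way round below 0.35 rad and angle between band_teal's own z axis and vertical below 0.26 rad and contact force between band_teal and the fingers below 0.05 N) and (x of band_coral in the frame of bar_mid between -0.015 and 0.015 m and y of band_coral in the frame of bar_mid between -0.14 and 0.14 m and z of band_coral in the frame of bar_mid between -0.008 and 0.01 m and angle between the y axis of band_coral and the y axis of stand, either way round below 0.35 rad and angle between band_coral's own z axis and vertical below 0.26 rad and contact force between band_coral and the fingers above 0.5 N)))), for 0.1 s.
At the end, for the whole second after the job is handed in: All five bands hang still over the bar within 140 mm of its middle, crown underside within 15 mm sideways and 10 mm above or 8 mm below the bar's top line, knot up within 15 degrees, square across the bar within 20 degrees, none touching another (x of band_coral in the frame of bar_mid between -0.015 and 0.015 m and y of band_coral in the frame of bar_mid between -0.14 and 0.14 m and z of band_coral in the frame of bar_mid between -0.008 and 0.01 m and angle between the y axis of each of band_coral, band_teal, band_black, band_cream, band_amber and the y axis of stand, either way round below 0.35 rad and angle between each of band_coral, band_teal, band_black, band_cream, band_amber's own z axis and vertical below 0.26 rad and x of band_teal in the frame of bar_mid between -0.015 and 0.015 m and y of band_teal in the frame of bar_mid between -0.14 and 0.14 m and z of band_teal in the frame of bar_mid between -0.008 and 0.01 m and x of band_black in the frame of bar_mid between -0.015 and 0.015 m and y of band_black in the frame of bar_mid between -0.14 and 0.14 m and z of band_black in the frame of bar_mid between -0.008 and 0.01 m and x of band_cream in the frame of bar_mid between -0.015 and 0.015 m and y of band_cream in the frame of bar_mid between -0.14 and 0.14 m and z of band_cream in the frame of bar_mid between -0.008 and 0.01 m and x of band_amber in the frame of bar_mid between -0.015 and 0.015 m and y of band_amber in the frame of bar_mid between -0.14 and 0.14 m and z of band_amber in the frame of bar_mid between -0.008 and 0.01 m and linear speed of each of band_coral, band_teal, band_black, band_cream, band_amber below 0.03 m/s and angular speed of each of band_coral, band_teal, band_black, band_cream, band_amber below 0.4 rad/s and contact force between band_coral and band_teal below 0.02 N and contact force between each of band_coral, band_teal and band_black below 0.02 N and contact force between each of band_coral, band_teal, band_black and band_cream below 0.02 N and contact force between each of band_coral, band_teal, band_black, band_cream and band_amber below 0.02 N).
It fails at once if the black, cream or amber band on the bar is shifted more than 25 mm (distance of any of band_black, band_cream, band_amber from where it was at the start of the episode above 0.025 m).
It fails at once if one of the make-up things is shifted more than 25 mm or tipped over (distance of any of spray, foundation, powder_jar, lipstick, compact from where it was at the start of the episode above 0.025 m or angle between any of spray, foundation, powder_jar, lipstick, compact's own z axis and vertical above 0.4 rad).
It fails at once if the mirror is knocked (more than 8 N) (contact force between mirror and anything else above 8 N).
It also fails if it takes over 67 s, if anything falls off the work surface, if the arm or the gripper's body presses on something with over 40 N, if the wrist force passes 120 N, or if a joint passes its speed limit or range.

### The arm

A 6-joint arm with a two-finger parallel gripper is mounted at the origin on the work surface. World frame = base frame: x ahead of the robot, y to its left, z up, the work surface at z = 0. Lengths are in mm, angles in rad, forces in N, time in s.
With the tool pointing down it reaches from about 350 to 975 mm from the base axis. Payload 7.1 kg.
Tool frame: the origin (TCP) lies midway between the tips of the shut fingers; the grasp point (between the pads) lies 19 mm behind it (ctrl.grasp_offset is the distance from the TCP to the grasp point, in mm); z points along the fingers, y is the line along which they close (so a half turn about z gives the same grasp; the last joint's range is limited). The gripper opens to 88 mm and grips with 3 to 60 N. Pads are 20 mm wide; open, the fingers measure 115 mm over their backs; the gripper's body (75 mm by 178 mm) begins 61 mm behind the grasp point.
Start: joints at [-1.211, 0.423, 1.63, -0, 1.089, -0.019], TCP at [231.145, -580.669, 196.475] pointing down, gripper open.
Joint ranges: [-3, 3], [-0.9, 2.11], [0.09, 2.58], [-1.31, 4.45], [0.11, 2.69], [-2.54, 2.54]. Speed limits (rad/s): [2.39, 2.39, 3.01, 3.14, 3.14, 3.14].

### API

Orientations are given as a rotation vector (axis times angle).
In Python, from workcell import ctrl gives the robot as it stands. The module is installed in compiled form; this text tells all that it offers.
- The arm moves only by the tool servo_tool, never from a script. Its argument "rows" is a list of rows, each a list of 7 numbers: the turn, a rotation vector about the tool's x, y, z as a fraction of full scale, then the shift along the tool's x, y, z as a fraction of full scale, then the finger opening in mm, from 0 to 87.8. A call has 1 to 10 rows; each row is the pose to reach, as a shift and turn from the pose commanded when the call began, along the tool's axes at that moment; what a row does not reach only later rows make up. Full scale, the value 1, is 20 cm for a shift and 1.5 rad for a turn. A row lasts 1/8 s, in which the tool goes at most 62.5 mm and 10.7 degrees, less where a joint would pass 70% of its speed; a pose out of reach is approached as far as the arm can. A call with a number of a shift or a turn outside -1 to 1 is refused whole. A call with a gripper value outside its range is refused whole. The fingers move at their own pace and stop on an object; the grip force is fixed at half the most. Time passes only in rows, so rows that repeat a pose let the fingers close. It gives the time, the measured TCP pose, the force, the opening and the grip force at its end, in the units of the state.
- ctrl.get_obs(): the state, without advancing time (a new reading comes with each control period).
- ctrl.get_image(name): name is "scene" or "top" or "wrist"; returns (picture, depth): 400x640x3 uint8, red, green, blue; 400x640 float32, mm along the optical axis (not along the pixel's ray), 0 where there is no reading.
- ctrl.camera_info(name): a dict with "intrinsics" (3x3 intrinsics, pixels), "k1" (the pictures are not rectified: a ray, as slopes to the right and down, at radius r is drawn at 1 + k1 r^2 times it, then the intrinsics apply), "R" (3x3) and "t" (3): a world point X has camera coordinates R X + t. Camera axes: x right, y down, z forward; pixel columns grow to the right and rows downward; lengths in mm; the calibration is good to about 2 mm. A picture is of the moment at which its call begins: read the wrist's pose just before it. camera_info takes no time and is no camera call; for the wrist camera it gives the pose at the moment of the call.
- ctrl.close_job(): hands the job in; it is judged then, once.
The state is a dict: "t": time; "qpos": joint angles; "qvel": joint speeds; "joint_torque": joint torques, N m; "ee_pos": TCP position; "orientation": TCP orientation; "ft_force": force on the tool from outside, world axes, zero at the start; "moment": the same for the moment, N m; "width": finger opening in mm; "grasp_force": force on a finger pad.
Only numpy, scipy, OpenCV 4.12 (cv2) and the standard library are available. Lean on these libraries where they do the work, as an engineer would, in place of code of your own. Each camera call takes 0.05 s, during which the arm holds its last target. There are 200 camera calls.

## Working session

There is one attempt and no reset: what is moved stays moved. The work goes in short steps, Python scripts to look and compute and a tool call to move; the robot and the scene stay as the last step left them, time stands still between calls to the robot, and variables do not carry over. Pictures are saved under pics/ and viewed, at most 12 in all, crops included, and the job is handed in when it is done.

Besides the shell and the picture viewer there is one more tool, called by a JSON object that holds its "method" and its "body", one argument or row to a line. servo_tool: Moves the arm, as the interface text tells. Its arguments: {"type":"object","properties":{"rows":{"type":"array","items":{"type":"array","items":{"type":"number"}}}},"required":["rows"]}

```bash
mkdir -p pics
python3 - <<'E'
from workcell import ctrl
import cv2,numpy as np
o=ctrl.get_obs();print(o['t'],o['ee_pos'],o['orientation'],o['width'])
for n in("scene","top"):
    im,d=ctrl.get_image(n);cv2.imwrite(f"pics/{n}0.png",im[:,:,::-1]);np.savez(f"{n}0.npz",im=im,d=d)
    c=ctrl.camera_info(n);print(n,c)
E
```

```text
0.0 [ 230.93076922 -580.1471228   195.71819654] [-3.08395291e+00 -5.91152267e-01  4.21687780e-04] 87.68942491646249
scene {'intrinsics': array([[408.30150117,   0.        , 313.69846797],
       [  0.        , 408.30150117, 198.27271212],
       [  0.        ,   0.        ,   1.        ]]), 'k1': -0.02658212968787788, 'R': array([[-0.02057124,  0.99977477,  0.00521867],
       [ 0.59957958,  0.0165135 , -0.80014476],
       [-0.80005072, -0.01333096, -0.59978424]]), 't': array([  26.52642641, -256.04570185, 1490.00469634])}
top {'intrinsics': array([[375.8339529,   0.       , 317.0041496],
       [  0.       , 375.8339529, 195.4618736],
       [  0.       ,   0.       ,   1.       ]]), 'k1': -0.03359227943423016, 'R': array([[ 0.02670079, -0.99962348,  0.00632137],
       [-0.99440888, -0.02720674, -0.10203321],
       [ 0.10216678, -0.00356165, -0.99476091]]), 't': array([ -41.15882411,  563.09144833, 1008.22907002])}
```

View pics/top0.png

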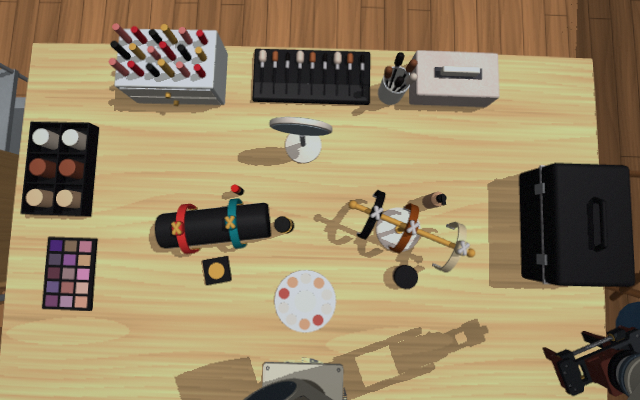

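View pics/scene0.png

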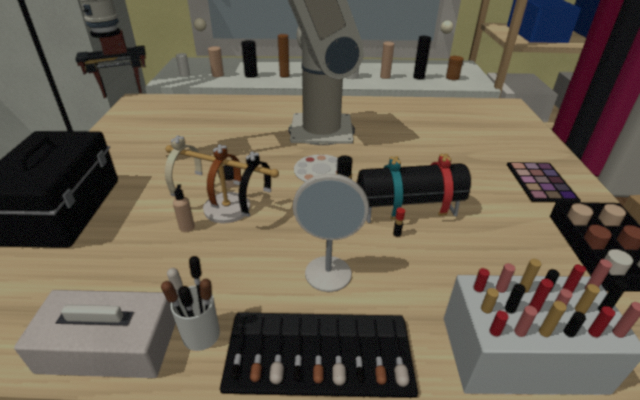

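The top view shows the coral knot at about (176,228) and teal at (230,222) on the rest. The bar runs from (353,204) to (471,251), with black near (377,212), amber (414,228) and cream (461,240). In the scene view the mirror sits between rest and stand, at (330,210). I'll zoom in next.

```bash
cat > h.py <<'E'
import numpy as np,cv2
from workcell import ctrl
def ray(c,uv):
    K=c['intrinsics'];p=cv2.undistortPoints(np.array(uv,float).reshape(-1,1,2),K,np.array([c['k1'],0,0,0.]))[:,0]
    return -c['R'].T@c['t'], np.c_[p,np.ones(len(p))]@c['R']
def onz(c,uv,z):
    o,d=ray(c,uv);return o+d*((z-o[2])/d[:,2])[:,None]
E
python3 - <<'E'
from h import *
c=ctrl.camera_info("top");z=np.load("top0.npz");im=z['im'];d=z['d']
a=cv2.resize(im[180:290,340:490],None,fx=5.3,fy=5.3,interpolation=cv2.INTER_CUBIC)
cv2.imwrite("pics/stand.png",a[:,:,::-1])
a=cv2.resize(im[180:290,145:305],None,fx=5,fy=5,interpolation=cv2.INTER_CUBIC)
cv2.imwrite("pics/rest.png",a[:,:,::-1])
E
```

```text
(no output)
```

View pics/stand.png

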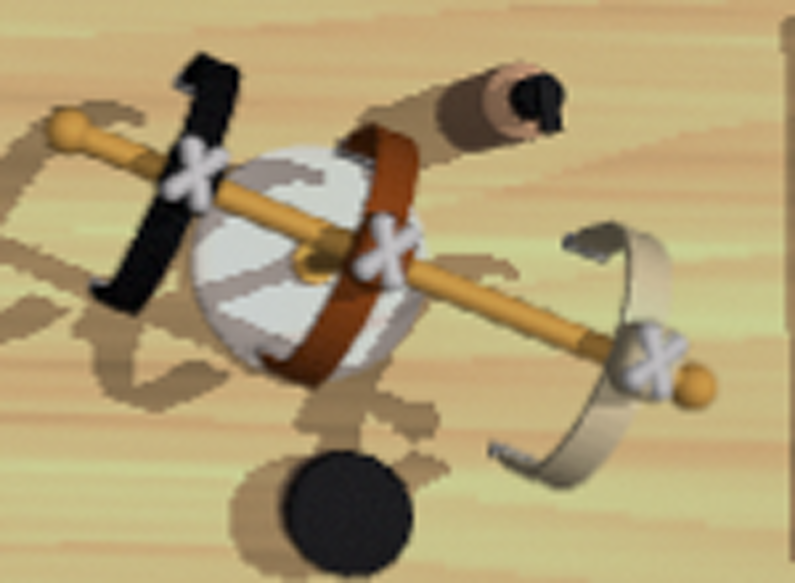

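View pics/rest.png

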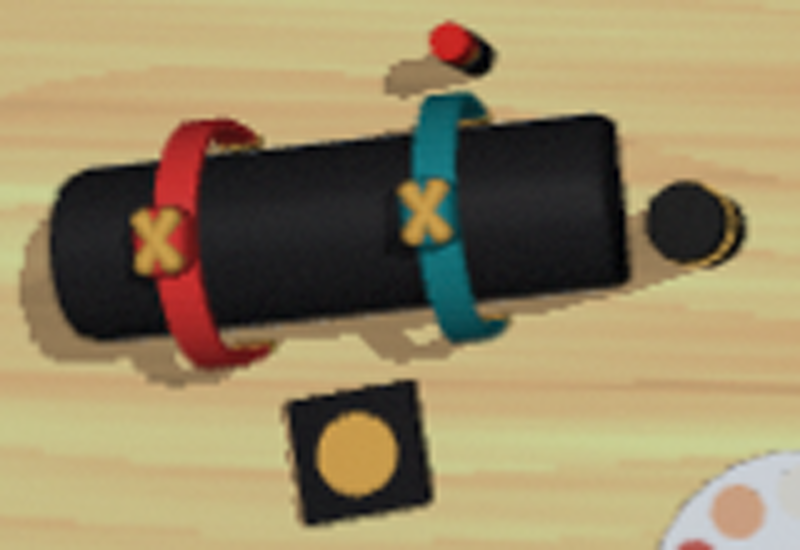

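Zoomed in, the ball crops are at (68,129) and (694,385). The knots are black (196,176), amber (388,251), cream (655,360), coral (158,241) and teal (427,212). The bar has two usable gaps, black–amber and amber–cream. Next I'll convert these to world positions.

Run:
```python
from h import *
np.set_printoptions(precision=1,suppress=True)
c=ctrl.camera_info("top");z=np.load("top0.npz");im=z['im'];d=z['d']
S=lambda x,y:(340+x/5.3-.4,180+y/5.3-.4)
R=lambda x,y:(145+x/5-.4,180+y/5-.4)
b=onz(c,[S(68,129),S(694,385)],153);u=b[1]-b[0];L=np.linalg.norm(u);u/=L;m=b.mean(0)
print("balls",b,L,"mid",m,"dir",u,np.degrees(np.arctan2(u[1],u[0])))
k=onz(c,[S(196,176),S(388,251),S(655,360)],192)
n=np.array([-u[1],u[0],0])
print("knots",k,(k-m)@u,(k-m)@n)
r=onz(c,[R(158,241),R(427,212)],167);print("rest knots",r)
vv,uu=np.mgrid[:400,:640];o,dr=ray(c,np.c_[uu.ravel(),vv.ravel()]);P=(o+dr*d.ravel()[:,None]).reshape(400,640,3)
hsv=cv2.cvtColor(im,cv2.COLOR_RGB2HSV);H=hsv[...,0].astype(int);Sa=hsv[...,1]
roi=np.zeros((400,640),bool);roi[198:260,150:255]=1
for nm,mk in(("coral",((H<6)|(H>174))&(Sa>150)),("teal",(abs(H-92)<12)&(Sa>120))):
    mk=mk&roi&(d>0);nn,l,st,_=cv2.connectedComponentsWithStats(mk.astype(np.uint8));mk=l==1+st[1:,4].argmax()
    p=P[mk];q=p[(p[:,2]>85)]
    w=q[q[:,2]<160]; v=np.linalg.svd(w[:,:2]-w[:,:2].mean(0),full_matrices=0)[2][0]
    print(nm,len(q),"bounds",q.min(0),q.max(0),"xdir deg",np.degrees(np.arctan2(v[1],v[0])),"mean",w.mean(0))
# knot top by depth
for nm,(a,e) in(("coral",R(158,241)),("teal",R(427,212)),("black",S(196,176)),("amber",S(388,251)),("cream",S(655,360))):
    print(nm,np.median(P[int(e)-2:int(e)+3,int(a)-2:int(a)+3].reshape(-1,3),axis=0))
rest=onz(c,[R(605,118),R(628,280),R(75,175),R(95,338)],105);print(rest)
dk=(hsv[...,2]<60)&(P[...,2]>100)&(P[...,2]<140)&(d>0);dk[:,:140]=0;dk[:,275:]=0;dk[:190]=0;dk[262:]=0
t=P[dk][:,:2];bx=cv2.minAreaRect(t.astype(np.float32));print(bx)
```

```text
balls [[ 533.  -111.9  153. ]
 [ 423.8 -399.4  153. ]] 307.5499184819938 mid [ 478.4 -255.6  153. ] dir [-0.4 -0.9  0. ] -110.79754333932694
knots [[ 510.6 -164.4  192. ]
 [ 480.1 -248.8  192. ]
 [ 435.6 -366.1  192. ]] [-96.8  -7.  118.4] [-2.2 -0.8 -0.7]
rest knots [[463.5 306.9 167. ]
 [480.8 179.4 167. ]]
coral 393 bounds [400.7 290.9  87.1] [526.5 330.5 166.8] xdir deg -173.25946807309256 mean [461.6 306.  126.8]
teal 362 bounds [419.7 161.7  90.9] [542.8 203.  166.9] xdir deg -172.32301612690804 mean [479.  179.5 126.3]
coral [465.3 306.7 168.1]
teal [480.8 179.2 168.5]
black [ 512.4 -162.9  193. ]
amber [ 482.2 -246.3  193.6]
cream [ 436.9 -364.9  193.7]
[[532.8 104.9 105. ]
 [451.   89.9 105. ]
 [496.1 374.5 105. ]
 [414.  358.8 105. ]]
((478.63116455078125, 235.70111083984375), (97.9375228881836, 278.66796875), 7.792985916137695)
```

World positions come out as follows:

| Item | Position |
|---|---|
| Coral on rest | (463.5, 306.5), yaw about 7° |
| Teal on rest | (480.8, 179.3), yaw about 7.5° |
| Bar middle | (478.4, -255.6), y axis at -110.8° |
| Black, amber, cream along the bar | s = -97, -7, +118 mm |

The free slots are at s = -52 and s = +55. I'm lifting and turning now.

{"method": "servo_tool", "body": {
  "rows": [
    [0,0,0,0,0,-0.3,87],
    [0,0,-0.873,0.333,-0.836,-0.6,87],
    [0,0,-0.873,0.333,-0.836,-0.6,87],
    [0,0,-0.873,0.333,-0.836,-0.6,87],
    [0,0,-0.873,0.333,-0.836,-0.6,87],
    [0,0,-0.873,0.333,-0.836,-0.6,87],
    [0,0,-0.873,0.333,-0.836,-0.6,87],
    [0,0,-0.873,0.333,-0.836,-0.6,87],
    [0,0,-0.873,0.333,-0.836,-0.6,87]
  ]
}}

```text
t: 1.23
ee_pos: [231.1, -400.5, 316.2]
orientation: [-2.089, -2.346, -0.0]
ft_force: [0.5, 0.3, -0.4]
width: 87.1
grasp_force: 0.0
```

```bash
cat >> h.py <<'E'
from scipy.spatial.transform import Rotation as Ro
def to(x,y,z,yaw):
    """fractions to reach TCP xyz, tool down, tool y at yaw deg"""
    o=ctrl.get_obs();r=Ro.from_rotvec(o['orientation'])
    a=np.radians(yaw);Y=np.array([np.cos(a),np.sin(a),0]);Z=np.array([0,0,-1.]);T=Ro.from_matrix(np.c_[np.cross(Y,Z),Y,Z])
    s=r.inv().apply(np.array([x,y,z])-o['ee_pos'])/200;w=(r.inv()*T).as_rotvec()/1.5
    m=r.as_matrix();print("t",round(o['t'],2),"pos",o['ee_pos'].round(1),"yaw",np.degrees(np.arctan2(m[1,1],m[0,1])).round(2),"w",round(o['width'],1),"F",o['ft_force'].round(1),"g",round(o['grasp_force'],1),"q",o['qpos'].round(2))
    print("turn",w.round(4),"shift",s.round(4))
E
python3 -c "
from h import *
to(463.5,306.5,300,7)"
```

```text
t 1.23 pos [ 231.1 -400.5  316.2] yaw 6.64 w 87.1 F [ 0.5  0.3 -0.4] g 0.0 q [-1.07  0.04  1.84  0.    1.26 -1.19]
turn [-0.0001 -0.0003 -0.0042] shift [3.3767 1.5628 0.0826]
```

{"method": "servo_tool", "body": {
  "rows": [
    [0,0,0,0.9,0.8,0,87],
    [0,0,0,0.9,0.8,0,87],
    [0,0,0,0.9,0.8,0,87],
    [0,0,0,0.9,0.8,0,87]
  ]
}}

```text
t: 1.72
ee_pos: [369.8, -201.3, 316.6]
orientation: [2.092, 2.343, 0.0]
ft_force: [0.7, -0.7, 0.1]
width: 87.2
grasp_force: 0.0
```

{"method": "servo_tool", "body": {
  "rows": [
    [0,0,0,0.9,0.4,0,87],
    [0,0,0,0.9,0.4,0,87],
    [0,0,0,0.9,0.4,0,87],
    [0,0,0,0.9,0.4,0,87]
  ]
}}

```text
t: 2.22
ee_pos: [427.8, -11.8, 316.4]
orientation: [-2.086, -2.349, -0.001]
ft_force: [0.3, 0.4, -0.2]
width: 87.1
grasp_force: 0.0
```

{"method": "servo_tool", "body": {
  "rows": [
    [0,0,0,0.9,0.3,0,87],
    [0,0,0,0.9,0.3,0,87],
    [0,0,0,0.9,0.3,0,87],
    [0,0,0,0.9,0.3,0,87],
    [0,0,0,0.9,0.3,0,87]
  ]
}}

```text
t: 2.85
ee_pos: [465.6, 169.9, 316.0]
orientation: [-2.089, -2.346, 0.002]
ft_force: [0.0, 0.9, 0.4]
width: 87.0
grasp_force: 0.0
```

```bash
python3 -c "
from h import *
to(480.8,179.3,200,7.7)
to(463.5,306.5,200,7)
im,d=ctrl.get_image('wrist');cv2.imwrite('pics/w1.png',im[:,:,::-1]);print(ctrl.camera_info('wrist'))"
```

```text
t 2.85 pos [465.6 169.9 316. ] yaw 6.64 w 87.0 F [0.  0.9 0.4] g 0.0 q [ 0.33  0.1   1.78 -0.    1.26  0.21]
turn [-0.0008  0.0005 -0.0123] shift [0.0386 0.0818 0.58  ]
t 2.85 pos [465.6 169.9 316. ] yaw 6.64 w 87.0 F [0.  0.9 0.4] g 0.0 q [ 0.33  0.1   1.78 -0.    1.26  0.21]
turn [-0.0008  0.0005 -0.0042] shift [0.6803 0.0694 0.5795]
{'intrinsics': array([[279.96932123,   0.        , 314.59646056],
       [  0.        , 279.96932123, 195.79553728],
       [  0.        ,   0.        ,   1.        ]]), 'k1': -0.04138179089271913, 'R': array([[ 9.93328269e-01,  1.15320882e-01,  2.12247141e-04],
       [ 1.11267122e-01, -9.58891251e-01,  2.61050180e-01],
       [ 3.03080588e-02, -2.59284907e-01, -9.65325209e-01]]), 't': array([-482.54045718,   47.87300701,  536.52751636])}
```

View pics/w1.png

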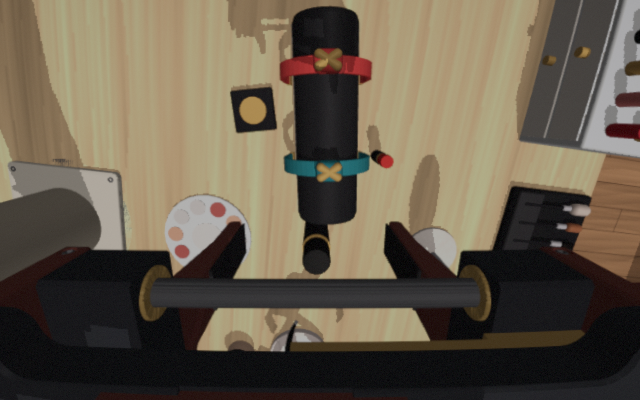

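The wrist view shows teal's knot cross at (330,172) and coral's at (328,60), the spray can at (317,255) and the fingers wide open. I'll take teal first and check its position from this view.

```bash
python3 -c "
from h import *
c=ctrl.camera_info('wrist')
im=cv2.imread('pics/w1.png')
print(onz(c,[(329.5,171.5),(328,60)],166).round(1))
print(onz(c,[(286,164),(369,164)],120).round(1))"
```

```text
[[483.  182.3 166. ]
 [465.1 307.8 166. ]]
[[425.2 177.9 120. ]
 [539.5 191.2 120. ]]
```

{"method": "servo_tool", "body": {
  "rows": [
    [0,0,-0.007,0.046,0.088,0.2,87],
    [0,0,-0.007,0.046,0.088,0.5,87],
    [0,0,-0.007,0.046,0.088,0.7,87],
    [0,0,-0.007,0.046,0.088,0.8,87],
    [0,0,-0.007,0.046,0.088,0.865,87],
    [0,0,-0.007,0.046,0.088,0.865,60],
    [0,0,-0.007,0.046,0.088,0.865,20],
    [0,0,-0.007,0.046,0.088,0.865,20],
    [0,0,-0.007,0.046,0.088,0.865,20],
    [0,0,-0.007,0.046,0.088,0.865,20]
  ]
}}

```text
t: 4.15
ee_pos: [482.3, 182.1, 143.8]
orientation: [2.074, 2.359, 0.001]
ft_force: [0.1, 0.1, 0.2]
width: 40.4
grasp_force: 0.0
```

```bash
python3 -c "
from h import *
to(480.8,179.3,143,7.7)"
```

```text
t 4.15 pos [482.3 182.1 143.8] yaw 7.35 w 40.4 F [0.1 0.1 0.2] g 0.0 q [ 0.34  0.34  1.91 -0.    0.89  0.21]
turn [ 0.0004 -0.0001 -0.0041] shift [-0.013  -0.0094  0.0038]
```

{"method": "servo_tool", "body": {
  "rows": [
    [0,0,0,0,0,0,20],
    [0,0,0,0,0,0,20],
    [0,0,0,0,0,0,20],
    [0,0,0,0,0,0,20]
  ]
}}

```text
t: 4.65
ee_pos: [482.2, 181.9, 143.4]
orientation: [-2.075, -2.359, 0.0]
ft_force: [0.5, -0.1, -0.4]
width: 20.0
grasp_force: 0.0
```

```bash
python3 -c "
from h import *
im,d=ctrl.get_image('wrist');cv2.imwrite('pics/w2.png',im[:,:,::-1]);np.savez('w2.npz',im=im,d=d)"
```

```text
(no output)
```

View pics/w2.png

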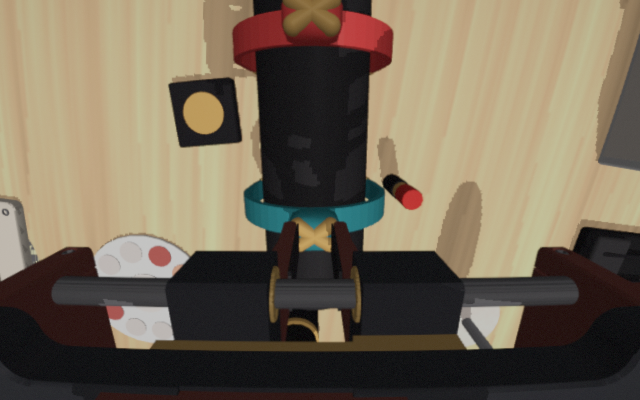

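The knot's cross is at (315,236) and sits just ahead of the finger pads, which have closed short of it. I'll measure how far short.

```bash
python3 -c "
from h import *
c=ctrl.camera_info('wrist');z=np.load('w2.npz');d=z['d']
print(onz(c,[(315,236),(313,15)],167).round(1))
print(onz(c,[(245,200),(384,200)],100).round(1))
o,dr=ray(c,[(315,236),(313,15),(315,215),(250,205),(378,205)]);print((o+dr*np.array([d[236,315],d[15,313],d[215,315],d[205,250],d[205,378]])[:,None]).round(1))
o=ctrl.get_obs();print(o['ee_pos'],o['width'],o['grasp_force'],(c['R']@o['ee_pos']+c['t']))"
```

```text
[[482.9 182.4 167. ]
 [465.7 307.1 167. ]]
[[422.3 179.3 100. ]
 [541.8 194.7 100. ]]
[[482.7 183.6 169.8]
 [465.8 306.6 168.8]
 [481.3 194.5 161.3]
 [430.2 181.  116.8]
 [533.4 193.7 114.9]]
[482.21226654 181.92574363 143.456411  ] 20.137774095120985 0.0 [ -0.50346228  19.87606937 201.51928612]
```

{"method": "servo_tool", "body": {
  "rows": [
    [0,0,0,0,0,0,0],
    [0,0,0,0,0,0,0],
    [0,0,0,0,0,0,0],
    [0,0,0,0,0,0,0]
  ]
}}

```text
t: 5.2
ee_pos: [482.2, 182.0, 143.5]
orientation: [-2.075, -2.359, -0.0]
ft_force: [0.2, 0.4, 0.4]
width: 0.6
grasp_force: 0.0
```

```bash
python3 -c "
from h import *
c=ctrl.camera_info('wrist');im,d=ctrl.get_image('wrist');cv2.imwrite('pics/w3.png',cv2.resize(im[150:370,210:430,::-1],None,fx=2.5,fy=2.5))
print(d[236,285:350:3].round(0),d[225,285:350:3].round(0))
to(482,182,143,7.3)"
```

```text
[218. 218. 180. 180. 180. 148. 149. 149. 149. 154. 153. 151. 149. 150.
 150. 149. 180. 181. 217. 218. 220. 222.] [208. 185. 176. 176. 175. 165. 164. 164. 164. 169. 168. 165. 165. 165.
 165. 175. 175. 176. 186. 208. 210. 211.]
t 5.25 pos [482.2 181.9 143.5] yaw 7.33 w 0.8 F [0.2 0.3 0.2] g 0.0 q [0.34 0.34 1.91 0.   0.89 0.21]
turn [-0.      0.      0.0004] shift [ 0.0004 -0.001   0.0023]
```

View pics/w3.png

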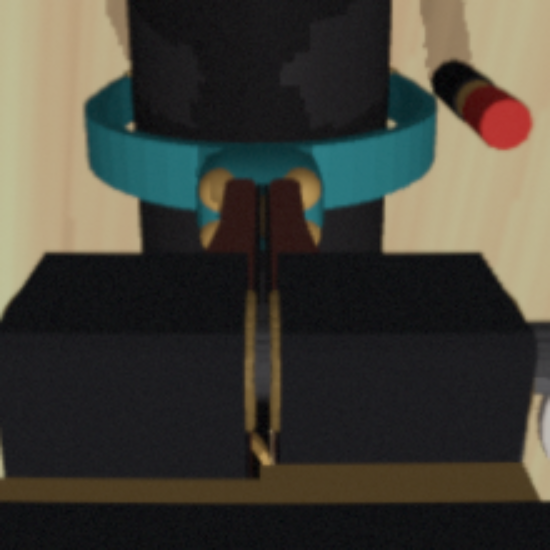

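The fingers shut fully without touching anything, so the tips must be above the knot. I'll check the real tip height from the scene camera.

```bash
python3 -c "
from h import *
c=ctrl.camera_info('scene');im,d=ctrl.get_image('scene');o=ctrl.get_obs()
def pr(X):
    q=c['R']@X+c['t'];return cv2.projectPoints(np.array([q]),np.zeros(3),np.zeros(3),c['intrinsics'],np.array([c['k1'],0,0,0.]))[0].ravel()
p=pr(o['ee_pos']);print('tcp px',p,'+30',pr(o['ee_pos']+[0,0,30]),'knot top',pr(np.array([482.5,181.5,167])))
u,v=p.round().astype(int);a=im[v-70:v+30,u-60:u+60]
cv2.imwrite('pics/s2.png',cv2.resize(a[:,:,::-1],None,fx=6,fy=6,interpolation=cv2.INTER_CUBIC));print(u-60,v-70)"
```

```text
tcp px [393.70579198 166.66750137] +30 [395.19957854 156.29229   ] knot top [394.7037147  158.62121932]
334 97
```

View pics/s2.png

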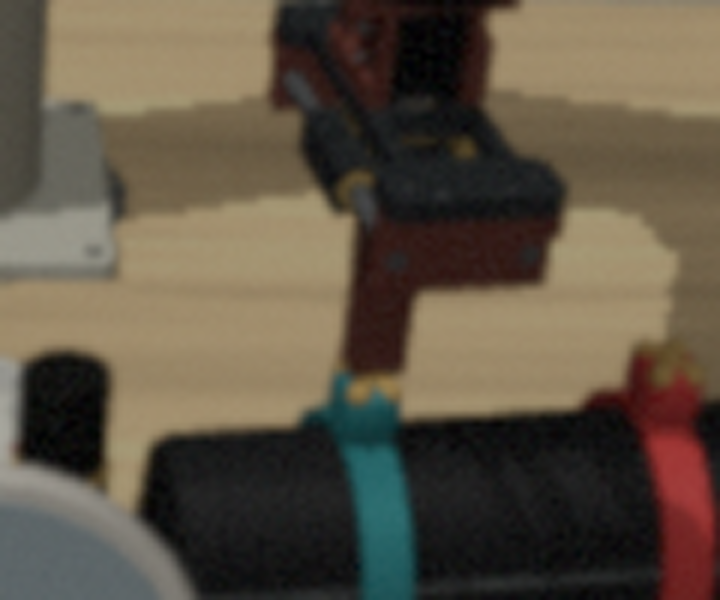

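The tips end at crop (375,372), level with the knot's top. They are therefore about 25–30 mm higher than the reported TCP suggests. I'll lift a little, reopen, and go about 22 mm lower than before. The placing move is relative to the grasp, so this offset cancels.

{"method": "servo_tool", "body": {
  "rows": [
    [0,0,0,0,0,-0.08,87],
    [0,0,0,0,0,-0.08,87],
    [0,0,0,0,0,-0.08,87],
    [0,0,0,0,0,-0.08,87],
    [0,0,0,0,0,-0.08,87],
    [0,0,0,0,0,-0.08,87],
    [0,0,0,0,0,-0.08,87],
    [0,0,0,0,0,0.02,87],
    [0,0,0,0,0,0.07,87],
    [0,0,0,0,0,0.11,87]
  ]
}}

```text
t: 6.55
ee_pos: [482.1, 181.9, 121.0]
orientation: [-2.075, -2.359, 0.001]
ft_force: [-0.4, -0.6, -0.2]
width: 87.1
grasp_force: 0.0
```

{"method": "servo_tool", "body": {
  "rows": [
    [0,0,0,0,0,0,10],
    [0,0,0,0,0,0,10],
    [0,0,0,0,0,0,10],
    [0,0,0,0,0,0,10],
    [0,0,0,0,0,0,10],
    [0,0,0,0,0,0,10],
    [0,0,0,0,0,0,10],
    [0,0,0,0,0,0,10]
  ]
}}

```text
t: 7.55
ee_pos: [482.2, 181.9, 121.6]
orientation: [2.075, 2.359, 0.0]
ft_force: [0.0, -0.5, 1.5]
width: 33.5
grasp_force: 30.0
```

```bash
python3 -c "
from h import *
to(482,182,143,7.3)"
```

```text
t 7.55 pos [482.2 181.9 121.6] yaw 7.33 w 33.5 F [ 0.  -0.5  1.5] g 30.0 q [ 0.34  0.37  1.93 -0.    0.84  0.21]
turn [0.     0.     0.0004] shift [ 0.0005 -0.0012 -0.1072]
```

Teal is gripped, with the width reading 33.5 mm. I'm lifting it straight up.

{"method": "servo_tool", "body": {
  "rows": [
    [0,0,0,0,0,-0.1,10],
    [0,0,0,0,0,-0.3,10],
    [0,0,0,0,0,-0.5,10],
    [0,0,0,0,0,-0.7,10],
    [0,0,0,0,0,-0.93,10],
    [0,0,0,0,0,-0.93,10]
  ]
}}

```text
t: 8.3
ee_pos: [484.2, 182.6, 311.0]
orientation: [2.073, 2.356, 0.01]
ft_force: [-0.9, -0.0, -0.8]
width: 33.6
grasp_force: 30.0
```

```bash
python3 -c "
from h import *
to(460,-306,308,-20.8);to(498,-206,308,-20.8)"
```

```text
t 8.3 pos [484.2 182.6 311. ] yaw 7.33 w 33.6 F [-0.9 -0.  -0.8] g 30.0 q [0.34 0.14 1.75 0.   1.25 0.21]
turn [ 0.0043 -0.0021  0.3274] shift [-2.4077 -0.4319  0.0086]
t 8.3 pos [484.2 182.6 311. ] yaw 7.33 w 33.6 F [-0.9 -0.  -0.8] g 30.0 q [0.34 0.14 1.75 0.   1.25 0.21]
turn [ 0.0043 -0.0021  0.3274] shift [-1.9361 -0.1796  0.0111]
```

{"method": "servo_tool", "body": {
  "rows": [
    [0,0,0.05,-0.15,-0.02,0,10],
    [0,0,0.13,-0.35,-0.04,0,10],
    [0,0,0.21,-0.55,-0.06,0,10],
    [0,0,0.29,-0.75,-0.08,0,10],
    [0,0,0.327,-0.95,-0.09,0,10],
    [0,0,0.327,-0.95,-0.09,0,10]
  ]
}}

```text
t: 9.05
ee_pos: [487.9, -10.7, 306.0]
orientation: [-2.588, -1.779, 0.003]
ft_force: [0.3, 0.5, -0.1]
width: 33.8
grasp_force: 30.0
```

```bash
python3 -c "
from h import *
to(498,-206,308,-20.8)"
```

```text
t 9.05 pos [487.9 -10.7 306. ] yaw -20.97 w 33.8 F [ 0.3  0.5 -0.1] g 30.0 q [-0.05  0.1   1.8  -0.    1.24  0.32]
turn [-0.0013  0.0007 -0.002 ] shift [-0.8937  0.3966 -0.0097]
```

{"method": "servo_tool", "body": {
  "rows": [
    [0,0,0,-0.15,0.07,-0.02,10],
    [0,0,0,-0.35,0.17,-0.02,10],
    [0,0,0,-0.55,0.26,-0.02,10],
    [0,0,0,-0.75,0.34,-0.02,10],
    [0,0,0,-0.894,0.397,-0.02,10],
    [0,0,0,-0.894,0.397,-0.02,10],
    [0,0,0,-0.894,0.397,-0.02,10]
  ]
}}

```text
t: 9.93
ee_pos: [499.2, -202.9, 310.7]
orientation: [-2.584, -1.784, 0.001]
ft_force: [0.8, 0.6, -0.7]
width: 33.9
grasp_force: 30.0
```

```bash
python3 -c "
from h import *
to(498,-206,150,-20.8)
im,d=ctrl.get_image('wrist');cv2.imwrite('pics/w4.png',im[:,:,::-1]);np.savez('w4.npz',d=d)"
```

```text
t 9.93 pos [ 499.2 -202.9  310.7] yaw -20.73 w 33.9 F [ 0.8  0.6 -0.7] g 30.0 q [-0.41  0.18  1.7   0.    1.27 -0.05]
turn [-0.001  -0.0004  0.0008] shift [-0.0173  0.0011  0.8033]
```

View pics/w4.png

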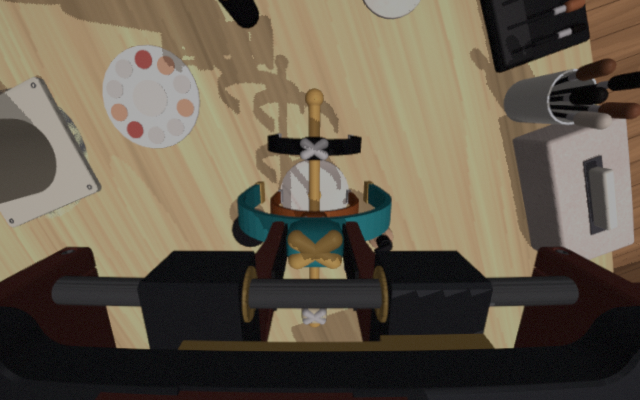

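Teal is held level and square to the bar, with its crown at (315,225). Black's knot is at (313,149), cream's at (314,317) and the near ball at (314,98). I'll compute the fine corrections from those.

```bash
python3 -c "
from h import *
c=ctrl.camera_info('wrist')
k=onz(c,[(313.5,149),(314,317)],192);b=onz(c,[(314.5,97.5)],153);print(k.round(1),b.round(1))
a=k[1]-k[0];print(np.degrees(np.arctan2(a[1],a[0])))
print('teal knot',onz(c,[(315,245)],310.7+13.4+31).round(1), 'crown front edge',onz(c,[(315,219)],310.7+18).round(1))"
```

```text
[[ 513.1 -163.3  192. ]
 [ 437.1 -365.9  192. ]] [[ 534.1 -110.7  153. ]]
-110.56226735068716
teal knot [[ 501.  -199.3  355.1]] crown front edge [[ 503.2 -193.6  328.7]]
```

{"method": "servo_tool", "body": {
  "rows": [
    [0,0,0,-0.015,-0.003,0,10],
    [0,0,0,-0.015,-0.003,0.1,10],
    [0,0,0,-0.015,-0.003,0.3,10],
    [0,0,0,-0.015,-0.003,0.5,10],
    [0,0,0,-0.015,-0.003,0.65,10],
    [0,0,0,-0.015,-0.003,0.75,10],
    [0,0,0,-0.015,-0.003,0.79,10],
    [0,0,0,-0.015,-0.003,0.81,10],
    [0,0,0,-0.015,-0.003,0.815,10],
    [0,0,0,-0.015,-0.003,0.815,10]
  ]
}}

```text
t: 11.22
ee_pos: [498.3, -206.9, 149.1]
orientation: [2.585, 1.784, 0.001]
ft_force: [0.2, 0.5, -0.1]
width: 33.6
grasp_force: 30.0
```

```bash
python3 -c "
from h import *
to(497.5,-205.5,146.6,-20.7)"
```

```text
t 11.22 pos [ 498.3 -206.9  149.1] yaw -20.77 w 33.6 F [ 0.2  0.5 -0.1] g 30.0 q [-0.42  0.36  1.86  0.    0.92 -0.05]
turn [ 0.0008  0.     -0.0008] shift [ 0.005  -0.006   0.0127]
```

Another 2.5 mm to go, in small steps until contact shows.

{"method": "servo_tool", "body": {
  "rows": [
    [0,0,0,0.004,-0.004,0.006,10],
    [0,0,0,0.004,-0.004,0.012,10],
    [0,0,0,0.004,-0.004,0.012,10]
  ]
}}

```text
t: 11.6
ee_pos: [497.5, -205.7, 146.5]
orientation: [2.585, 1.784, 0.0]
ft_force: [-0.4, 0.1, 3.4]
width: 33.9
grasp_force: 30.0
```

Contact shows as 3.4 N upward, so the band is on the bar. I'll open while holding still, then rise.

{"method": "servo_tool", "body": {
  "rows": [
    [0,0,0,0,0,0,45],
    [0,0,0,0,0,0,45],
    [0,0,0,0,0,0,80],
    [0,0,0,0,0,0,80],
    [0,0,0,0,0,0,80],
    [0,0,0,0,0,0,80],
    [0,0,0,0,0,-0.1,80],
    [0,0,0,0,0,-0.3,80],
    [0,0,0,0,0,-0.55,80],
    [0,0,0,0,0,-0.8,80]
  ]
}}

```text
t: 12.85
ee_pos: [497.1, -205.6, 307.5]
orientation: [-2.585, -1.785, 0.0]
ft_force: [0.3, 0.6, 0.6]
width: 80.1
grasp_force: 0.0
```

```bash
python3 -c "
from h import *
to(465.5,307.2,311,7)
c=ctrl.camera_info('wrist');im,d=ctrl.get_image('wrist');H=cv2.cvtColor(im,cv2.COLOR_RGB2HSV)
m=(abs(H[...,0].astype(int)-92)<12)&(H[...,1]>120)&(d>0);v,u=np.nonzero(m)
o,dr=ray(c,np.c_[u,v]);P=o+dr*d[m][:,None];P=P[(P[:,2]>40)];print(len(P),P.min(0),P.max(0))
n=np.array([.936,-.351,0]);x=(P-[497.5,-205.5,0])@n;s=(P-[497.5,-205.5,0])@[-.351,-.936,0];print('x range',x.min(),x.max(),'s',s.min(),s.max(), 'top of left/right outside z', np.median(P[x<-55][:,2]),np.median(P[x>55][:,2]),np.median(s[x<-50]),np.median(s[x>50]))"
```

```text
t 12.85 pos [ 497.1 -205.6  307.5] yaw -20.77 w 80.1 F [0.3 0.6 0.6] g 0.0 q [-0.41  0.18  1.7  -0.    1.26 -0.05]
turn [-2.000e-04 -1.000e-04 -3.231e-01] shift [ 2.3412 -1.0569 -0.017 ]
1553 [ 440.07882949 -599.24659302   40.26510607] [901.80084311  46.09838768 457.43489284]
x range -88.1625593007152 381.4585430719002 s -235.9349209591015 343.5243096754202 top of left/right outside z 131.19903768467194 134.76697510871173 -7.991629112190756 -10.311380975489937
```

Teal hangs level and square. Going back for coral.

{"method": "servo_tool", "body": {
  "rows": [
    [0,0,0,0.95,-0.42,-0.02,87],
    [0,0,0,0.95,-0.42,-0.02,87],
    [0,0,0,0.95,-0.42,-0.02,87],
    [0,0,0,0.95,-0.42,-0.02,87],
    [0,0,0,0.95,-0.42,-0.02,87]
  ]
}}

```text
t: 13.52
ee_pos: [486.0, 3.0, 310.1]
orientation: [2.583, 1.788, 0.0]
ft_force: [-0.8, -0.2, -0.4]
width: 87.3
grasp_force: 0.0
```

{"method": "servo_tool", "body": {
  "rows": [
    [0,0,-0.323,0.95,-0.42,0,87],
    [0,0,-0.323,0.95,-0.42,0,87],
    [0,0,-0.323,0.95,-0.42,0,87],
    [0,0,-0.323,0.95,-0.42,0,87],
    [0,0,-0.323,0.95,-0.42,0,87]
  ]
}}

```text
t: 14.15
ee_pos: [475.2, 209.1, 309.7]
orientation: [2.081, 2.353, -0.001]
ft_force: [-0.3, -0.7, 0.7]
width: 86.9
grasp_force: 0.0
```

```bash
python3 -c "
from h import *
to(465.5,307.2,200,7)"
```

```text
t 14.15 pos [475.2 209.1 309.7] yaw 7.01 w 86.9 F [-0.3 -0.7  0.7] g 0.0 q [ 0.39  0.15  1.74 -0.    1.26  0.27]
turn [-0.0003  0.0004  0.0001] shift [0.4933 0.0118 0.5483]
```

{"method": "servo_tool", "body": {
  "rows": [
    [0,0,0,0.25,0.006,0,87],
    [0,0,0,0.493,0.012,0.1,87],
    [0,0,0,0.493,0.012,0.3,87],
    [0,0,0,0.493,0.012,0.5,87],
    [0,0,0,0.493,0.012,0.65,87],
    [0,0,0,0.493,0.012,0.75,87],
    [0,0,0,0.493,0.012,0.85,87],
    [0,0,0,0.493,0.012,0.91,87],
    [0,0,0,0.493,0.012,0.941,87],
    [0,0,0,0.493,0.012,0.941,87]
  ]
}}

```text
t: 15.4
ee_pos: [465.7, 306.9, 121.9]
orientation: [2.083, 2.352, -0.0]
ft_force: [-0.1, -0.9, -0.2]
width: 86.4
grasp_force: 0.0
```

{"method": "servo_tool", "body": {
  "rows": [
    [0,0,0,0,0,0,10],
    [0,0,0,0,0,0,10],
    [0,0,0,0,0,0,10],
    [0,0,0,0,0,0,10],
    [0,0,0,0,0,0,10],
    [0,0,0,0,0,0,10],
    [0,0,0,0,0,0,10],
    [0,0,0,0,0,0,10]
  ]
}}

```text
t: 16.4
ee_pos: [465.4, 307.3, 121.9]
orientation: [-2.082, -2.353, 0.0]
ft_force: [-1.2, -0.2, 0.5]
width: 33.6
grasp_force: 30.0
```

Coral is gripped. Lifting.

{"method": "servo_tool", "body": {
  "rows": [
    [0,0,0,0,0,-0.1,10],
    [0,0,0,0,0,-0.3,10],
    [0,0,0,0,0,-0.5,10],
    [0,0,0,0,0,-0.7,10],
    [0,0,0,0,0,-0.9,10],
    [0,0,0,0,0,-0.95,10],
    [0,0,0,0,0,-0.95,10]
  ]
}}

```text
t: 17.27
ee_pos: [465.3, 307.3, 311.5]
orientation: [2.082, 2.353, 0.0]
ft_force: [-0.8, 0.1, -0.8]
width: 34.1
grasp_force: 30.0
```

{"method": "servo_tool", "body": {
  "rows": [
    [0,0,0,-0.2,0.0,0,10],
    [0,0,0,-0.45,0.0,0,10],
    [0,0,0,-0.7,0.0,0,10],
    [0,0,0,-0.95,0.0,0,10],
    [0,0,0,-0.95,0.0,0,10]
  ]
}}

```text
t: 17.9
ee_pos: [487.7, 115.9, 309.7]
orientation: [-2.085, -2.347, 0.005]
ft_force: [0.6, -0.4, 0.0]
width: 34.0
grasp_force: 30.0
```

```bash
python3 -c "
from h import *
to(460.5,-306,311,-20.8)"
```

```text
t 17.9 pos [487.7 115.9 309.7] yaw 6.76 w 34.0 F [ 0.6 -0.4  0. ] g 30.0 q [ 0.21  0.12  1.77 -0.    1.25  0.09]
turn [-0.0023  0.0011  0.3206] shift [-2.0787 -0.3831 -0.0035]
```

{"method": "servo_tool", "body": {
  "rows": [
    [0,0,0.06,-0.2,-0.04,-0.01,10],
    [0,0,0.14,-0.45,-0.08,-0.01,10],
    [0,0,0.22,-0.7,-0.12,-0.01,10],
    [0,0,0.29,-0.95,-0.15,-0.01,10],
    [0,0,0.32,-0.95,-0.15,-0.01,10],
    [0,0,0.32,-0.95,-0.15,-0.01,10]
  ]
}}

```text
t: 18.65
ee_pos: [481.3, -73.2, 312.3]
orientation: [-2.58, -1.789, 0.003]
ft_force: [-1.0, 0.3, -0.9]
width: 33.8
grasp_force: 30.0
```

```bash
python3 -c "
from h import *
to(460.5,-306,311,-20.8)"
```

```text
t 18.65 pos [481.3 -73.2 312.3] yaw -20.52 w 33.8 F [-1.   0.3 -0.9] g 30.0 q [-0.18  0.09  1.8   0.    1.26  0.18]
turn [-0.0018  0.0001  0.0032] shift [-1.1267  0.3106  0.0061]
```

{"method": "servo_tool", "body": {
  "rows": [
    [0,0,0.003,-0.2,0.06,0,10],
    [0,0,0.003,-0.45,0.12,0,10],
    [0,0,0.003,-0.7,0.18,0,10],
    [0,0,0.003,-0.9,0.25,0,10],
    [0,0,0.003,-0.95,0.28,0,10],
    [0,0,0.003,-0.95,0.28,0,10]
  ]
}}

```text
t: 19.4
ee_pos: [468.0, -270.2, 313.1]
orientation: [-2.584, -1.785, 0.0]
ft_force: [-0.3, -0.3, -1.0]
width: 33.9
grasp_force: 30.0
```

{"method": "servo_tool", "body": {
  "rows": [
    [0,0,0,-0.1,0.02,0,10],
    [0,0,0,-0.176,0.03,0,10],
    [0,0,0,-0.176,0.03,0,10],
    [0,0,0,-0.176,0.03,0,10]
  ]
}}

```text
t: 19.9
ee_pos: [460.8, -306.0, 313.9]
orientation: [-2.586, -1.784, -0.0]
ft_force: [-0.9, -0.3, -0.7]
width: 33.9
grasp_force: 30.0
```

Run:
```python
from h import *
to(460,-306.5,150,-20.7)
c=ctrl.camera_info('wrist');im,d=ctrl.get_image('wrist');cv2.imwrite('pics/w5.png',im[:,:,::-1])
```

```text
t 19.9 pos [ 460.8 -306.   313.9] yaw -20.79 w 33.9 F [-0.9 -0.3 -0.7] g 30.0 q [-0.61  0.2   1.67  0.    1.28 -0.25]
turn [-0.0001 -0.0002 -0.001 ] shift [-0.004  -0.0026  0.8194]
```

View pics/w5.png

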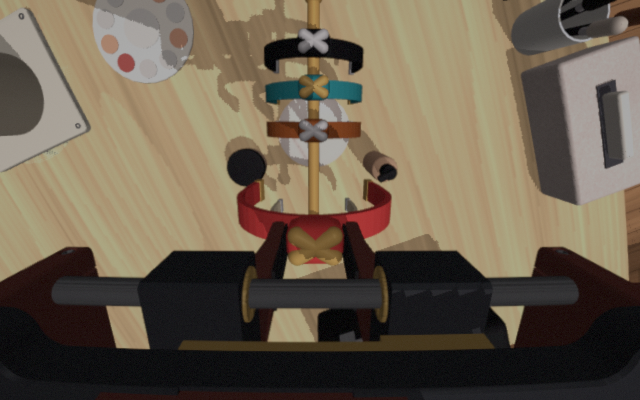

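Coral is held square, with its crown at (315,225). Below it the bar shows amber (314,130), teal (314,88) and black (313,40), evenly spaced. Before lowering I'll check the legs against the jar at (246,166) and the bottle at (381,165).

Run:
```python
from h import *
c=ctrl.camera_info('wrist');b=np.array([460,-306.5])
p=np.r_[onz(c,[(388,172)],120),onz(c,[(246,166)],44)][:,:2]
print((p-b)@np.array([[.936,-.351],[-.351,-.936]]).T)
to(460,-306.5,146.9,-20.7)
```

```text
[[ 102.94280173   -3.37420598]
 [-112.5886434    -0.54488894]]
t 19.95 pos [ 460.8 -305.9  313.9] yaw -20.77 w 33.6 F [ 0.2 -0.2  0.4] g 30.0 q [-0.61  0.2   1.67  0.    1.28 -0.25]
turn [-0.0001 -0.0001 -0.0009] shift [-0.0046 -0.0026  0.835 ]
```

Clearance is at least 15 mm on both sides. Lowering.

{"method": "servo_tool", "body": {
  "rows": [
    [0,0,0,-0.004,-0.003,0.1,10],
    [0,0,0,-0.004,-0.003,0.3,10],
    [0,0,0,-0.004,-0.003,0.5,10],
    [0,0,0,-0.004,-0.003,0.65,10],
    [0,0,0,-0.004,-0.003,0.76,10],
    [0,0,0,-0.004,-0.003,0.8,10],
    [0,0,0,-0.004,-0.003,0.82,10],
    [0,0,0,-0.004,-0.003,0.828,10],
    [0,0,0,-0.004,-0.003,0.828,10]
  ]
}}

```text
t: 21.08
ee_pos: [460.4, -306.9, 148.9]
orientation: [2.585, 1.784, 0.001]
ft_force: [0.1, 0.4, -0.6]
width: 33.7
grasp_force: 30.0
```

```bash
python3 -c "
from h import *
to(460,-306.5,146.8,-20.7)"
```

```text
t 21.07 pos [ 460.4 -306.9  148.9] yaw -20.76 w 33.7 F [ 0.1  0.4 -0.6] g 30.0 q [-0.61  0.38  1.83 -0.    0.93 -0.25]
turn [ 0.0007  0.0002 -0.0008] shift [ 0.0009 -0.0026  0.0107]
```

{"method": "servo_tool", "body": {
  "rows": [
    [0,0,0,0,0,0.006,10],
    [0,0,0,0,0,0.011,10],
    [0,0,0,0,0,0.011,10]
  ]
}}

```text
t: 21.45
ee_pos: [460.3, -306.8, 146.8]
orientation: [2.585, 1.784, 0.0]
ft_force: [-1.6, 1.0, 5.2]
width: 33.9
grasp_force: 30.0
```

Contact at 5.2 N. Releasing.

{"method": "servo_tool", "body": {
  "rows": [
    [0,0,0,0,0,0,45],
    [0,0,0,0,0,0,45],
    [0,0,0,0,0,0,80],
    [0,0,0,0,0,0,80],
    [0,0,0,0,0,0,80],
    [0,0,0,0,0,0,80],
    [0,0,0,0,0,-0.1,80],
    [0,0,0,0,0,-0.3,80],
    [0,0,0,0,0,-0.55,80],
    [0,0,0,0,0,-0.8,80]
  ]
}}

```text
t: 22.7
ee_pos: [459.8, -306.5, 307.5]
orientation: [-2.585, -1.784, 0.0]
ft_force: [1.2, 0.3, 0.4]
width: 80.0
grasp_force: 0.0
```

{"method": "servo_tool", "body": {
  "rows": [
    [0,0,0,0.5,-0.6,0,80],
    [0,0,0,0.9,-0.9,0,80],
    [0,0,0,0.95,-0.9,0,80],
    [0,0,0,0.95,-0.9,0,80],
    [0,0,0,0.95,-0.9,0,80],
    [0,0,0,0.95,-0.9,0,80],
    [0,0,0,0.95,-0.9,0,80]
  ]
}}

```text
t: 23.58
ee_pos: [359.8, -66.1, 306.2]
orientation: [2.586, 1.783, -0.0]
ft_force: [1.0, -0.2, -0.2]
width: 80.0
grasp_force: 0.0
```

Run:
```python
from h import *
im,d=ctrl.get_image('top');cv2.imwrite('pics/end.png',cv2.resize(im[180:290,340:490,::-1],None,fx=5.3,fy=5.3,interpolation=cv2.INTER_CUBIC));print(ctrl.get_obs()['t'])
```

```text
23.625
```

View pics/end.png

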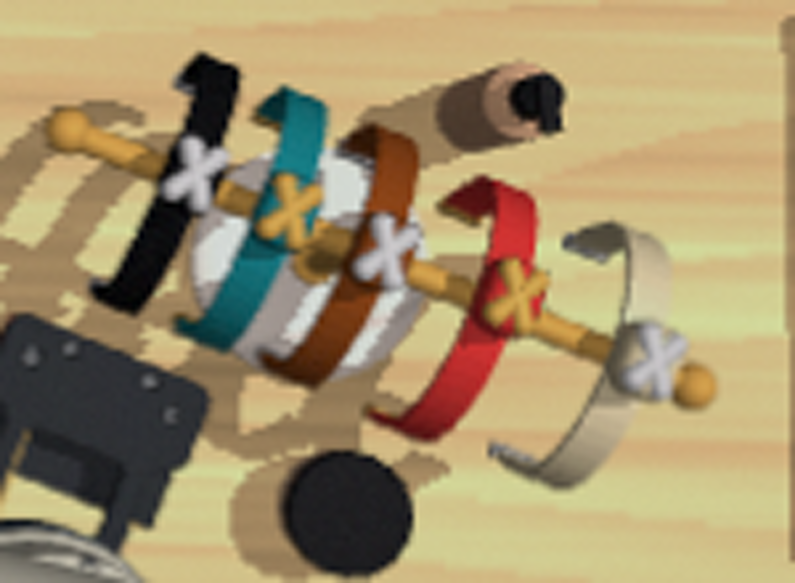

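All five bands hang square and separate, with teal at (290,212) and coral at (517,295). Black, cream, amber, the bottle and the jar have not moved.

```bash
python3 -c "
from workcell import ctrl
print(ctrl.close_job())"
```

```text
the job is handed in; nothing more can be done
None
```

The teal and coral bands now hang square on the bar without touching another band, the other three are where they were, and the job was handed in at about 24 s; no verdict was returned.

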